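# Back the wax feed wheel up one notch

### The job

The wax-puck feed wheel beside the dip pot was advanced one notch too far. Using only fingertips, lift the red pawl out of the teeth and tip it over so it stays back, gently push the wheel back (counter-clockwise seen from above) by exactly one notch and not on into the next, then tip the pawl over again so that it drops fully into that notch. Do not grip anything, leave the wax pucks in their pockets, and leave the bottle and the screwdriver alone.

Things in the scene. Friction and masses are not known exactly. Their poses are not given: they have to be found in the camera images.
- feeder: Grey base plate, 250 x 250 x 18 mm, fixed to the table. Origin: centre of its underside; the wheel's vertical axis passes through it. In this frame the pawl is on the -y side: pivot at x +50, y -117, height 70 mm; nose, when down, at x 0, y -117. A grey post behind the pivot (x 37 to 67, y -147 to -131 mm) is 85 mm tall. The low steel trough on the +y side is decoration.
- wheel (a joint): Turn of the wheel, rad; about 0 at the start; grows backward (counter-clockwise from above). 12 notches: one notch = 0.524 rad. Pawl down: about 0.06 rad of play either side of 0, 0.524, ..; then a tooth blocks it backward, while forward the pawl rides up a ramp. Pawl up: a push of about 3 N at a peg turns it; it does not coast and stays where it is left.
- wheel_centre (a point): Point on the wheel's axis, 70 mm above the table. The wheel: steel disc, 260 mm diameter, top face 35 mm above the table; saw teeth 12 mm high on its outer 30 mm; black hub, 56 mm diameter, up to 70 mm; six radial aluminium fins up to 57 mm part it into six pockets.
- peg_a (a point): Top centre of a yellow upright turning peg on the wheel, 14 mm diameter, 80 mm from the axis, its top 105 mm above the table; it turns with the wheel. At the start this peg is on the side opposite the pawl.
- peg_b (a point): Top of the second such peg, 120 degrees counter-clockwise of peg_a.
- peg_c (a point): Top of the third such peg, 120 degrees clockwise of peg_a.
- pawl (a joint): Angle of the red pawl about its level pivot, rad: 0 = down, nose fully in a notch; grows as it lifts. The nose clears the teeth above 0.25. It balances at about 0.8; beyond that it stays back by its weight, resting on a stop at 1.15. Short of the balance it falls down again (120 g). Takes under 5 N, but a finger that rubs on the roller adds to it.
- pawl_handle (a point): Middle of the pawl's weighted red handle roller: level, 20 mm diameter, 30 mm long, on a steep tail, 107 mm from the pivot. Pawl down: 65 mm out from the pivot, on the nose's side, and 155 mm above the table. Pushed level towards the pivot and on past it, it lifts the nose and tips over. At the stop: 51 mm past the pivot, 164 mm above the table; pushed back the other way, it tips and drops.
- pawl_nose (a point): Foot of the pawl's steel nose, 10 mm thick, 18 mm wide; 50 mm out from the pivot and 33 mm below it with the pawl down. With the pawl tipped back it is 50 mm out and 32 mm above the pivot.
- pawl_pivot (a point): The pawl's pivot, fixed on the base, 70 mm above the table. The pivot axis is level and points along the wheel's radius (base y).
- puck_1: Loose dark red wax puck, 34 mm diameter, 18 mm high, lying in a wheel pocket on the +x side of the base at the start. Origin: centre of its underside. Stays in its pocket.
- puck_2: A second such puck, in the pocket on the -x side of the base. Stays in its pocket.
- pocket_1 (a point): Point on the wheel's top face in the middle of puck_1's pocket, 60 mm from the axis; turns with the wheel.
- pocket_2 (a point): The same for puck_2.
- bottle: Black wine bottle with a dark red wax top, 74 mm diameter, 300 mm tall, standing loose on the table. Origin: centre of its underside. Leave alone.
- screwdriver: Screwdriver with an amber handle lying on the table, about 200 mm long. Leave alone.
There are look-alikes about, which are no part of the job. Leave any orange or white look-alike of the puck_1 alone.

How it is judged (in metres and radians):
On the way, in this order (a step that is already met when the one before it is completed fails the run):
1. pawl lifted clear of the teeth and resting back past its balance, the wheel still in its first notch (value of joint pawl above 1 rad and value of joint wheel between -0.15 and 0.15 rad), for 0.1 s.
2. wheel turned back one notch with the pawl still up (value of joint pawl above 0.5 rad and value of joint wheel between 0.42 and 0.63 rad), for 0.2 s.
At the end, for the whole second after the job is handed in: The wheel rests one notch back (joint 0.43 to 0.62 rad), the pawl is fully down in that notch (joint below 0.07 rad), both pucks lie in their pockets (within 30 mm of the pocket's middle), bottle upright and, like the screwdriver, within 20 mm of where it was (value of joint wheel between 0.43 and 0.62 rad and value of joint pawl below 0.07 rad and velocity of joint wheel between -0.05 and 0.05 rad/s and distance between puck_1 and pocket_1 below 0.03 m and distance between puck_2 and pocket_2 below 0.03 m and distance of each of bottle, screwdriver from where it was at the start of the episode below 0.02 m and angle between bottle's own z axis and vertical below 0.1 rad); the robot touches nothing.
It fails at once if the wheel was pushed back beyond one and a half notches (value of joint wheel above 0.79 rad).
It fails at once if a wax puck was lifted or knocked out of its pocket (distance between puck_1 and pocket_1 above 0.035 m or distance between puck_2 and pocket_2 above 0.035 m).
It fails at once if the bottle was moved or tipped (distance of bottle from where it was at the start of the episode above 0.02 m or angle between bottle's own z axis and vertical above 0.2 rad).
It fails at once if the screwdriver was moved or lifted (distance of screwdriver from where it was at the start of the episode above 0.02 m).
It fails at once if the pawl or the wheel was gripped or forced (over 30 N) (contact force between the fingers and pawl above 30 N or contact force between the fingers and wheel above 30 N).
It also fails if it takes over 61 s, if anything falls off the work surface, if the arm or the gripper's body presses on something with over 40 N, if the wrist force passes 120 N, or if a joint passes its speed limit or range.

### The arm

A 7-joint arm with a two-finger parallel gripper is mounted at the origin on the work surface. World frame = base frame: x ahead of the robot, y to its left, z up, the work surface at z = 0. Lengths are in mm, angles in rad, forces in N, time in s.
With the tool pointing down it reaches from about 400 to 875 mm from the base axis. Payload 6.5 kg.
Tool frame: the origin (TCP) lies midway between the tips of the shut fingers; the grasp point (between the pads) lies 19 mm behind it; z points along the fingers, y is the direction in which the jaws open and shut (so a half turn about z gives the same grasp; the last joint's range is limited). The gripper opens to 88 mm and grips with 3 to 60 N. Pads are 18 mm wide; open, the fingers measure 123 mm over their backs; the gripper's body (75 mm by 187 mm) begins 45 mm behind the grasp point.
Start: joints at [1.236, 0.536, -0.004, 1.538, 0.003, 1.067, -0.071], TCP at [172.619, -626.652, 199.216] pointing down, gripper open.
Joint ranges: [-2.7, 2.7], [-0.37, 2.16], [-1.27, 1.26], [0.24, 2.4], [-1.31, 4.45], [0.19, 1.91], [-2.76, 2.76]. Speed limits (rad/s): [2.39, 2.39, 3.14, 3.14, 3.14, 3.14, 3.14].

### API

Orientations are given as [roll, pitch, yaw] about the fixed x, y, z axes, in that order (R = Rz(yaw) Ry(pitch) Rx(roll)).
In Python, from cell import bot gives the robot as it stands.
- The arm moves only by the shell command python3 -m crank 'ROWS' [FORCE]. ROWS is JSON, a list of rows, each a list of 3 entries, a list of its own where there are three numbers: the opening, from -1 (shut) to 1 (fully open), then the shift along the tool's x, y, z in units of 30 mm (1.0 is 30 mm), then the turn about the tool's z in units of 6 degrees (1.0 is 6 degrees). In form: [[gripper, [dx, dy, dz], spin], ...]. A call has 1 to 12 rows; each row shifts and turns the commanded pose from where the row before left it, along the tool's axes as they then stand; what a row does not reach is not made up. A row lasts 1/12 s, in which the tool goes at most 41.7 mm and 7.16 degrees, less where a joint would pass 70% of its speed; a pose out of reach is approached as far as the arm can. A call is refused whole if a number of a shift passes 1 or a number of a turn 1, either way. A call with a gripper value outside its range is refused whole. The fingers move at their own pace and stop on an object; FORCE is the grip in N (left out, the last holds). Time passes only in rows, so rows that do not move let the fingers close. It gives the time, the measured TCP pose, the force and the opening at its end, in the units of the state.
- bot.get_state(): the state, without advancing time (a new reading comes with each control period).
- bot.get_image(name): name is "scene" or "top" or "wrist"; returns a dict with "frame" (420x560x3 uint8, blue, green, red), "depth" (420x560 float32, mm along the optical axis (not along the pixel's ray), 0 where there is no reading), "fx", "fy", "cx", "cy" (pixels), "rvec" (rotation vector, rad) and "tvec" (3), from world to camera coordinates, as OpenCV has them; the wrist camera has in their place "T_tool_cam" (4x4, takes a point from camera to tool coordinates, whose origin is the TCP and whose axes are the flange's). Camera axes: x right, y down, z forward; pixel columns grow to the right and rows downward; lengths in mm; the calibration is good to about 2 mm. The wrist camera is an equidistant fisheye: a pixel r from the principal point sees the ray r / f radians off the axis. A picture is of the moment at which its call begins: read the wrist's pose just before it.
- bot.job_done(): hands the job in, once; it reports no verdict.
The state is a dict: "time": time; "joint_positions": joint angles; "joint_vel": joint speeds; "joint_efforts": joint torques, N m; "tool_pos": TCP position; "tcp_rot": TCP orientation; "wrist_force": force on the tool from outside, world axes, zero at the start; "wrist_torque": the same for the moment, N m; "opening": finger opening in mm.
Only numpy, scipy, OpenCV 4.12 (cv2) and the standard library are available. Lean on these libraries where they do the work, as an engineer would, in place of code of your own. Each camera call takes 0.05 s, during which the arm holds its last target. There are 200 camera calls.

## Working session

There is one attempt and no reset: what is moved stays moved. The work goes in short steps, Python scripts to look and compute and a shell command to move; the robot and the scene stay as the last step left them, time stands still between calls to the robot, and variables do not carry over. Pictures are saved under pics/ and viewed, about 8 in all and at most 12, crops included, and the job is handed in when it is done.

```bash
mkdir -p pics; ls
cat > h.py <<'E'
import numpy as np,cv2
from cell import bot
def cam(n):
    im=bot.get_image(n); R=cv2.Rodrigues(np.array(im["rvec"],float))[0]; return im,R,np.array(im["tvec"],float).ravel()
def world(im,R,t):
    h,w=im["depth"].shape; v,u=np.mgrid[:h,:w]; d=im["depth"]
    P=np.stack([(u-im["cx"])/im["fx"]*d,(v-im["cy"])/im["fy"]*d,d],-1)
    return (P-t)@R
E
python3 - <<'E'
from h import *
s=bot.get_state(); print(s)
for n in("scene","top"):
    im,R,t=cam(n); cv2.imwrite(f"pics/{n}0.png",im["frame"]); np.savez(f"{n}0.npz",W=world(im,R,t),f=im["frame"],R=R,t=t,k=[im["fx"],im["fy"],im["cx"],im["cy"]]); print(n,-R.T@t)
E
```

```text
pics
{'time': 0.0, 'joint_positions': array([ 1.23582492,  0.53719482, -0.00443757,  1.53886956,  0.00260383,
        1.06732693, -0.07119095]), 'joint_vel': array([ 0.00116631, -0.00060488,  0.00018724, -0.00035739, -0.00078108,
        0.00242131,  0.00032705]), 'joint_efforts': array([-3.56278988e-04, -5.70970738e+01,  9.90813710e-01, -2.51605582e+01,
       -5.61602775e-02,  1.78262632e-02,  2.04048579e-04]), 'tool_pos': array([ 172.39497986, -625.99439668,  198.321996  ]), 'tcp_rot': array([-3.13980484e+00,  1.35165838e-04,  2.68853459e-01]), 'wrist_force': array([ 0.1616998 , -0.3255205 , -0.05785625]), 'wrist_torque': array([0.01895018, 0.0335461 , 0.00772511]), 'opening': 88.07924762705251}
scene [993.33675282 441.83125357 735.9700084 ]
top [ 436.84312896    3.52452833 1319.00342103]
```

View pics/scene0.png

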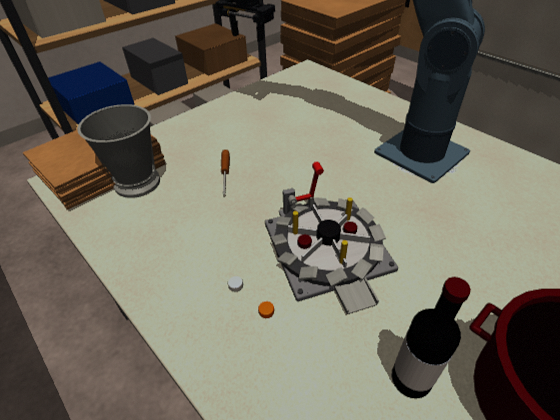

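View pics/top0.png

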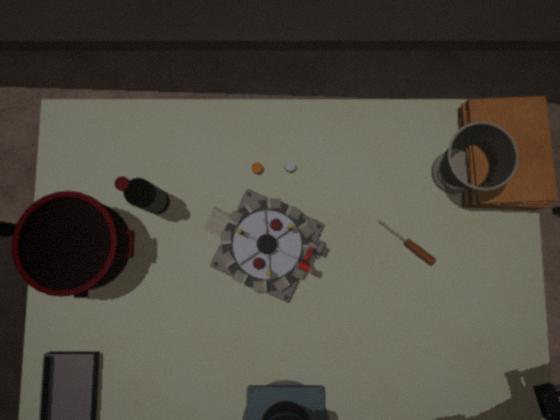

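The scene picture shows the wheel with hub at (328,232), red pawl with its roller at (318,168) and grey post at (289,200). In the top view the hub is at (267,245), pawl around (307,258), pegs at (243,233), (291,226), (268,272), and pucks at (276,225) and (259,263). Look-alikes are the orange disc (257,168), the white disc (290,167), the red bottle cap (122,184) and the red pot. None of these is the pawl.

Run:
```python
from h import *
for n,box in(("top",(190,180,340,310)),("scene",(255,150,410,310))):
    z=np.load(n+"0.npz"); f=z["f"]; W=z["W"]; hsv=cv2.cvtColor(f,cv2.COLOR_BGR2HSV)
    m0=np.zeros(f.shape[:2],bool); m0[box[1]:box[3],box[0]:box[2]]=1
    H,S,V=[hsv[...,i].astype(int) for i in range(3)]
    M={"red":((H<8)|(H>172))&(S>150)&(V>60),"yellow":(H>18)&(H<32)&(S>140)&(V>70),"black":(V<35)}
    for k,m in M.items():
        c,l,st,ce=cv2.connectedComponentsWithStats((m&m0).astype(np.uint8))
        for i in range(1,c):
            if st[i,4]<6: continue
            p=W[l==i]; p=p[(p[:,2]>20)&(p[:,2]<200)]
            if len(p)<4: continue
            top=p[p[:,2]>np.percentile(p[:,2],95)-8]
            print(n,k,ce[i].round(),st[i,4],"mean",p.mean(0).round(),"top",top.mean(0).round(),len(top),"z",p[:,2].min().round(),p[:,2].max().round())
    if n=="top":
        # base plate: z 10..25
        m=m0&(abs(W[...,2]-18)<5); pts=W[m][:,:2].astype(np.float32); print("plate",cv2.minAreaRect(pts))
    c=cv2.resize(f[box[1]:box[3],box[0]:box[2]],None,fx=4,fy=4,interpolation=cv2.INTER_CUBIC); cv2.imwrite(f"pics/{n}_c.png",c[:600,:800])
```

```text
top red [274. 226.] 7 mean [554.  36.  53.] top [554.  36.  53.] 7 z 49.0 56.0
top red [308. 255.] 50 mean [472. -58.  73.] top [472. -58.  75.] 41 z 32.0 83.0
top red [304. 266.] 75 mean [441. -44. 163.] top [441. -44. 163.] 66 z 157.0 171.0
top yellow [290. 226.] 9 mean [549.  -9. 105.] top [549.  -9. 105.] 9 z 102.0 109.0
top yellow [239. 231.] 9 mean [536. 128. 105.] top [536. 128. 105.] 9 z 102.0 108.0
top yellow [269. 272.] 8 mean [424.  48. 105.] top [424.  48. 105.] 8 z 102.0 110.0
top black [267. 244.] 187 mean [502.  53.  70.] top [502.  53.  70.] 173 z 64.0 77.0
plate ((512.0476684570312, 74.28424072265625), (342.57568359375, 249.52793884277344), 65.1069564819336)
scene red [318. 168.] 89 mean [444. -43. 160.] top [443. -45. 163.] 66 z 146.0 167.0
scene red [303. 197.] 59 mean [472. -60.  74.] top [472. -60.  74.] 57 z 67.0 78.0
scene red [350. 226.] 78 mean [451.  76.  53.] top [451.  76.  53.] 78 z 51.0 55.0
scene red [304. 239.] 90 mean [559.  29.  53.] top [559.  29.  53.] 88 z 50.0 57.0
scene yellow [349. 206.] 56 mean [424.  49.  83.] top [425.  48. 104.] 20 z 35.0 1
[... 829 characters left out ...]
 67.  38.] 7 z 33.0 42.0
scene black [349. 231.] 27 mean [458.  81.  46.] top [459.  82.  47.] 24 z 39.0 51.0
scene black [369. 231.] 9 mean [419. 111.  38.] top [419. 111.  38.] 9 z 35.0 43.0
scene black [304. 245.] 40 mean [567.  37.  44.] top [568.  36.  45.] 31 z 36.0 51.0
scene black [277. 253.] 9 mean [621.   2.  30.] top [621.   2.  33.] 7 z 20.0 36.0
scene black [372. 267.] 21 mean [491. 180.  26.] top [490. 180.  27.] 15 z 21.0 34.0
scene black [290. 269.] 62 mean [630.  56.  28.] top [631.  56.  32.] 26 z 22.0 39.0
scene black [348. 281.] 67 mean [560. 166.  26.] top [560. 167.  29.] 42 z 20.0 35.0
scene black [317. 282.] 85 mean [610. 121.  27.] top [610. 122.  29.] 54 z 20.0 37.0
```

View pics/scene_c.png

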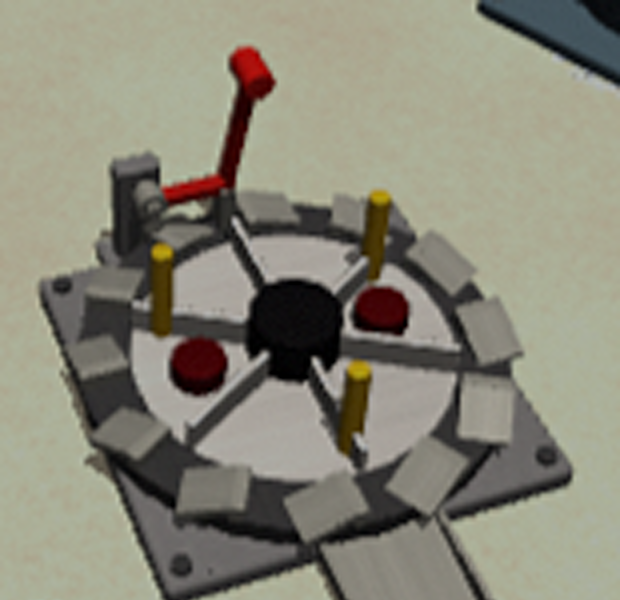

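Measured and cross-checked: the centre is at (503.4, 55.7), the mean of the pegs, with peg tops at z 105 and the hub at z 70, as stated. The base yaw is about -25°. The roller measures (442,-44) against a predicted (440,-44). The crop confirms the red pawl, with its roller at full-image (318,168). Next I'll shut the fingers and spin the tool to line its x axis up with base x.

```bash
cat >> h.py <<'E'
C=np.array([503.4,55.7]); A=-np.deg2rad(25)
EX=np.array([np.cos(A),np.sin(A)]); EY=np.array([-np.sin(A),np.cos(A)])
def fb(p): p=np.asarray(p); return np.stack([(p[...,:2]-C)@EX,(p[...,:2]-C)@EY],-1)
def st():
    s=bot.get_state(); f=np.array(s["wrist_force"]); print("t%.2f"%s["time"],"feeder xy",fb(s["tool_pos"]).round(1),"z %.1f"%s["tool_pos"][2],"yaw %.1f"%np.rad2deg(s["tcp_rot"][2]),"F",np.round([f[:2]@EX,f[:2]@EY,f[2]],1),"open %.0f"%s["opening"])
E
python3 -m crank '[[-1,[0,0,0],0.96],[-1,[0,0,-0.5],0.96],[-1,[0,0,0],0.96],[-1,[0,0,0],0.96],[-1,[0,0,0],0.96],[-1,[0,0,0],0.96],[-1,[0,0,0],0.96],[-1,[0,0,0],0]]' 10
python3 - <<'E'
from h import *
st(); z=np.load("scene0.npz"); W=z["W"]; m=(W[...,2]>60)&(W[...,2]<150); m[:, :380]=0; m[:,470:]=0; m[:270]=0
p=W[m]; print("bottle surf",p.mean(0).round(),p.min(0).round(),p.max(0).round())
E
```

```text
time: 0.77
tool_pos: [172.6, -626.3, 213.8]
tcp_rot: [-3.141, 0.001, -0.438]
wrist_force: [0.9, -0.2, 0.2]
opening: 36.9
t0.77 feeder xy [ -11.6 -757.9] z 213.8 yaw -25.1 F [0.9 0.2 0.2] open 37
bottle surf [658. 385. 108.] [530. 341.  60.] [668. 416. 150.]
```

```bash
python3 -m crank '[[-1,[-0.1,-0.9,0],0],[-1,[-0.1,-0.9,0],0],[-1,[-0.1,-0.9,0],0],[-1,[-0.1,-0.9,0],0],[-1,[-0.1,-0.9,0],0],[-1,[-0.1,-0.9,0],0],[-1,[-0.1,-0.9,0],0],[-1,[-0.1,-0.9,0],0],[-1,[-0.1,-0.9,0],0],[-1,[-0.1,-0.9,0],0],[-1,[-0.1,-0.9,0],0],[-1,[0,-0.9,0],0]]' >/dev/null
python3 -m crank '[[-1,[0,-0.9,0],0],[-1,[0,-0.9,0],0],[-1,[0,-0.9,0],0],[-1,[0,-0.9,0],0],[-1,[0,-0.9,0],0],[-1,[0,-0.9,0],0],[-1,[0,-0.9,0],0],[-1,[0,-0.9,0],0],[-1,[0,-0.9,0],0],[-1,[0,-0.9,0],0],[-1,[0,-0.5,0],0],[-1,[0,0,0],0]]' >/dev/null
python3 -c "from h import *; st()"
```

```text
t2.77 feeder xy [ -45.5 -146. ] z 214.4 yaw -24.4 F [-0.4  0.2  0.1] open 1
```

```bash
python3 -m crank '[[-1,[0,0,0],0],[-1,[0,0,0],0],[-1,[0,0,0],0]]' >/dev/null
python3 - <<'E'
from h import *
st(); im,R,t=cam("scene"); cv2.imwrite("pics/s1.png",cv2.resize(im["frame"][110:310,220:420],None,fx=3,fy=3))
E
```

```text
t3.02 feeder xy [ -45.3 -150.6] z 214.1 yaw -25.0 F [ 0.6  0.1 -0.1] open 0
```

View pics/s1.png

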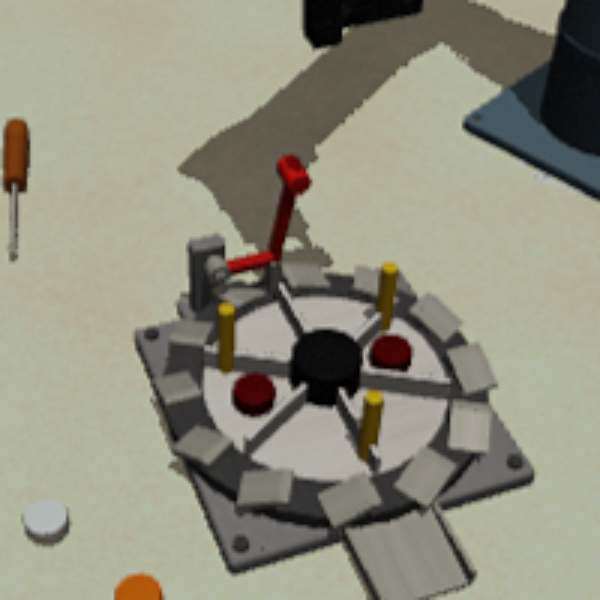

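The shut fingertips are behind and above the roller, which is at crop pixel (293,175). Everything else is undisturbed. I'll line up in y and go down.

```bash
python3 -m crank '[[-1,[0,-0.55,0],0],[-1,[0,-0.55,0],0],[-1,[0,0,0.5],0],[-1,[0,0,0.5],0],[-1,[0,0,0.5],0],[-1,[0,0,0.5],0],[-1,[0,0,0.2],0],[-1,[0,0,0],0],[-1,[0,0,0],0]]' >/dev/null
python3 -c "from h import *; st()"
```

```text
t3.82 feeder xy [ -45.2 -116.6] z 148.5 yaw -25.0 F [-0.1 -0.7  0.4] open 1
```

```bash
python3 -m crank '[[-1,[0.15,0,0],0],[-1,[0.15,0,-0.03],0],[-1,[0.15,0,-0.06],0],[-1,[0.15,0,-0.06],0],[-1,[0.15,0,-0.06],0],[-1,[0.15,0,-0.06],0],[-1,[0.15,0,-0.06],0],[-1,[0.15,0,-0.06],0],[-1,[0.15,0,-0.06],0],[-1,[0.15,0,-0.06],0]]' >/dev/null
python3 -c "from h import *; st()"
```

```text
t4.65 feeder xy [ 1.000e-01 -1.162e+02] z 163.7 yaw -24.9 F [ 0.1  0.3 -0.5] open 0
```

```bash
cat >> h.py <<'E'
def look(name=None,n="scene"):
    im,R,t=cam(n); f=im["frame"]; W=world(im,R,t); H,S,V=[a.astype(int) for a in cv2.split(cv2.cvtColor(f,cv2.COLOR_BGR2HSV))]
    z=W[...,2]; B=fb(W); near=(np.linalg.norm(B,axis=-1)<190)
    m=((H<8)|(H>172))&(S>150)&(V>60)&near&(z>120)
    if m.sum(): print("handle",B[m].mean(0).round(),"z",z[m].mean().round(),m.sum())
    m=((H<8)|(H>172))&(S>120)&(V>40)&near&(z>45)&(z<60)
    c,l,q,ce=cv2.connectedComponentsWithStats(m.astype(np.uint8))
    for i in range(1,c):
        if q[i,4]>25: print(" puck",B[l==i].mean(0).round(),q[i,4])
    m=((H>18)&(H<32)&(S>140)&(V>70)&near&(z>97)&(z<112)).astype(np.uint8)
    c,l,q,ce=cv2.connectedComponentsWithStats(m)
    for i in range(1,c):
        if q[i,4]>5:
            b=B[l==i].mean(0); print(" peg",b.round(1),"r %.0f ang %.1f"%(np.linalg.norm(b),np.rad2deg(np.arctan2(b[1],b[0]))%360),q[i,4])
    if name: cv2.imwrite("pics/"+name,cv2.resize(f[110:310,220:420],None,fx=3,fy=3))
E
python3 -c "
from h import *
look('s2.png')"
```

```text
handle [ -12. -115.] z 160.0 82
 puck [-57.  -2.] 99
 puck [62.  0.] 111
 peg [-68.  -40.6] r 79 ang 210.9 22
 peg [ 70.5 -40.6] r 81 ang 330.1 25
 peg [ 0.4 78.3] r 78 ang 89.7 29
```

View pics/s2.png

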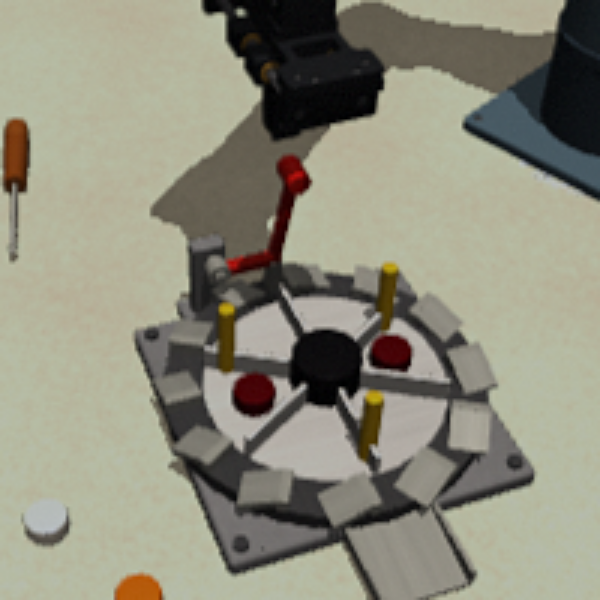

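Run:
```python
from h import *
s=bot.get_state(); st(); print(s["joint_positions"].round(3))
im,R,t=cam("scene")
K=np.array([[im["fx"],0,im["cx"]],[0,im["fy"],im["cy"]],[0,0,1]])
p=np.array(s["tool_pos"]); 
for dz in(0,19,64,100):
    q=cv2.projectPoints((p+[0,0,dz])[None],np.array(im["rvec"],float),np.array(im["tvec"],float),K,None)[0].ravel(); print(dz,q.round(),"crop",((q-[220,110])*3).round(), "depth there",im["depth"][int(q[1]),int(q[0])], (R@(p+[0,0,dz])+t)[2].round())
W=world(im,R,t); f=im["frame"]
m=(W[...,2]>150)&(W[...,2]<260)&(np.linalg.norm(fb(W)-[0,-116],axis=-1)<200)&(f.max(-1)<60)
b=fb(W)[m]; print("dark pts x",np.percentile(b[:,0],[2,50,98]).round(),"y",np.percentile(b[:,1],[2,50,98]).round(),"z",np.percentile(W[m][:,2],[0,2,10,50]).round())
w=bot.get_image("wrist"); cv2.imwrite("pics/w1.png",w["frame"]); print(w["T_tool_cam"],w["fx"])
```

```text
t4.70 feeder xy [   1.2 -116.1] z 164.1 yaw -24.9 F [1.6 0.2 0.4] open 1
[ 0.266  0.276 -0.295  2.048  0.108  0.83  -2.098]
0 [312. 167.] crop [276. 171.] depth there 1183.3676 920.0
19 [312. 161.] crop [277. 152.] depth there 1207.6907 906.0
64 [313. 145.] crop [278. 104.] depth there 770.8344 875.0
100 [313. 131.] crop [280.  63.] depth there 782.3684 850.0
dark pts x [-20.  10.  12.] y [-128. -110. -101.] z [150. 153. 158. 219.]
[[ 6.60143068e-05 -9.57041722e-01 -2.89950233e-01  7.40805756e+01]
 [ 9.99999997e-01  5.41651625e-05  4.88911013e-05 -2.17076863e+00]
 [-3.10856223e-05 -2.89950236e-01  9.57041723e-01 -1.84716156e+02]
 [ 0.00000000e+00  0.00000000e+00  0.00000000e+00  1.00000000e+00]] 325.19226210127806
```

View pics/w1.png

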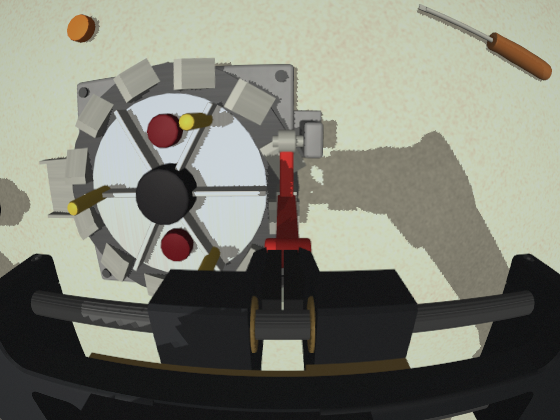

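Run:
```python
from h import *
s=bot.get_state(); st(); print(s["tcp_rot"])
im,R,t=cam("scene")
K=np.array([[im["fx"],0,im["cx"]],[0,im["fy"],im["cy"]],[0,0,1]])
W=world(im,R,t); B=fb(W)
f=cv2.resize(im["frame"][90:200,250:390],None,fx=5,fy=5,interpolation=cv2.INTER_NEAREST)
f=np.clip(f.astype(float)*1.8+15,0,255).astype(np.uint8)
p=np.array(s["tool_pos"])
for dz in(0,30,64):
    q=cv2.projectPoints((p+[0,0,dz])[None],np.array(im["rvec"],float),np.array(im["tvec"],float),K,None)[0].ravel(); q=((q-[250,90])*5).astype(int); cv2.drawMarker(f,tuple(int(a) for a in q),(0,255,0),0,12)
cv2.imwrite("pics/s3.png",f)
for v,u in((150,318),(145,312),(130,312),(153,315),(150,330),(140,340),(167,318)): print((u,v),B[v,u].round(),W[v,u,2].round(),im["frame"][v,u])
```

```text
t4.80 feeder xy [  -0.  -116.2] z 163.6 yaw -24.9 F [-0.5  0.2  0.5] open 1
[-3.14147533e+00 -1.35966696e-04 -4.35184020e-01]
(318, 150) [ 24. -32.] 276.0 [10  9  8]
(312, 145) [   9. -101.] 239.0 [3 3 4]
(312, 130) [ 16. -87.] 287.0 [7 7 7]
(315, 153) [ 31. -31.] 270.0 [9 5 5]
(330, 150) [ -2. -32.] 269.0 [0 0 0]
(340, 140) [-20. -27.] 293.0 [7 8 5]
(318, 167) [ -11. -109.] 166.0 [ 12  16 148]
```

View pics/s3.png

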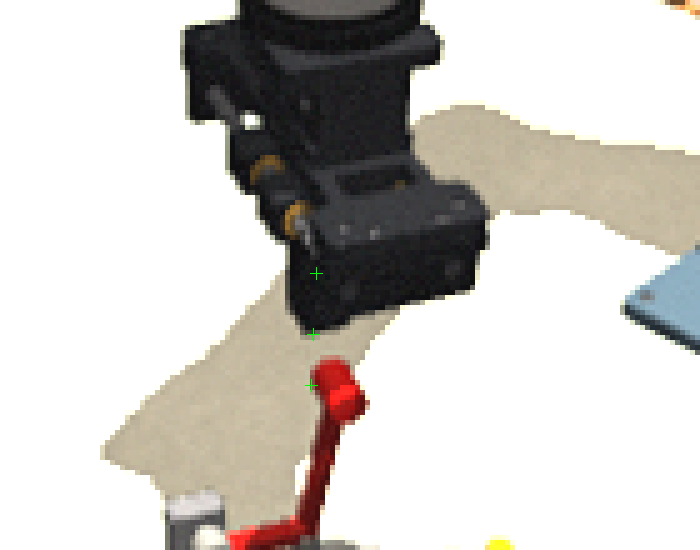

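The picture shows the roller at crop (340,388) not moved and no finger at the reported TCP mark (310,385). The black gripper parts end around (305,330), so the real tips look about 30 mm higher than reported. I'll measure that in depth.

Run:
```python
from h import *
for n in("scene","top"):
    im,R,t=cam(n); W=world(im,R,t); B=fb(W); f=im["frame"]
    m=(f.max(-1)<70)&(W[...,2]>172)&(abs(B[...,0])<45)&(B[...,1]>-230)&(B[...,1]<0)&(W[...,2]<330)
    for lo in range(172,320,12):
        k=m&(W[...,2]>=lo)&(W[...,2]<lo+12); b=B[k]
        if len(b)>2: print(n,lo,len(b),"x",b[:,0].min().round(),b[:,0].max().round(),"y",b[:,1].min().round(),b[:,1].max().round())
# wrist: 3D from depth
s=bot.get_state(); w=bot.get_image("wrist"); d=w["depth"]; h,wd=d.shape; v,u=np.mgrid[:h,:wd]
dx,dy=u-w["cx"],v-w["cy"]; r=np.hypot(dx,dy)+1e-9; th=r/w["fx"]; k=d*np.tan(th)/r
P=np.stack([dx*k,dy*k,d,np.ones_like(d)],-1)@np.array(w["T_tool_cam"]).T
for row in (225,235,242,247,252,258,265,275,285,295): print("wrist row",row,"tool xyz at col 275,285,295:",[P[row,c,:3].round().astype(int).tolist() for c in(275,285,295)], w["frame"][row,285])
```

```text
scene 196 10 x -4.0 9.0 y -131.0 -107.0
scene 208 36 x -10.0 10.0 y -132.0 -102.0
scene 220 25 x 7.0 10.0 y -132.0 -100.0
scene 232 22 x 7.0 10.0 y -132.0 -100.0
scene 244 9 x 8.0 11.0 y -121.0 -100.0
scene 256 8 x -29.0 30.0 y -198.0 -32.0
scene 268 220 x -35.0 34.0 y -199.0 -30.0
scene 280 374 x -35.0 34.0 y -199.0 -25.0
scene 292 248 x -36.0 35.0 y -200.0 -21.0
scene 304 717 x -34.0 34.0 y -208.0 -22.0
scene 316 166 x -22.0 23.0 y -133.0 -74.0
top 280 12 x -27.0 -24.0 y -72.0 -49.0
top 292 3 x -28.0 -10.0 y -49.0 -26.0
top 304 474 x -35.0 33.0 y -206.0 -19.0
wrist row 225 tool xyz at col 275,285,295: [[-39, -9, 126], [-6, 0, 37], [-6, 7, 37]] [20 22 68]
wrist row 235 tool xyz at col 275,285,295: [[-51, -10, 129], [-9, 0, 23], [-9, 7, 23]] [19 22 67]
wrist row 242 tool xyz at col 275,285,295: [[-6, -7, 4], [-5, 0, 3], [-6, 6, 4]] [ 26  29 105]
wrist row 247 tool xyz at col 275,285,295: [[-8, -7, 1], [-8, 0, 1], [-8, 6, 1]] [ 29  33 121]
wrist row 252 tool xyz at col 275,285,295: [[8, -6, -41], [8, -1, -42], [8, 4, -41]] [21 21 20]
wrist row 258 tool xyz at col 275,285,295: [[8, -6, -47], [8, -1, -48], [8, 4, -48]] [21 21 21]
wrist row 265 tool xyz at col 275,285,295: [[8, -5, -56], [8, -1, -56], [9, 3, -57]] [18 19 19]
wrist row 275 tool xyz at col 275,285,295: [[8, -5, -65], [6, -1, -61], [8, 3, -65]] [19 19 18]
wrist row 285 tool xyz at col 275,285,295: [[9, -5, -74], [2, -1, -62], [8, 3, -73]] [20 19 19]
wrist row 295 tool xyz at col 275,285,295: [[9, -5, -81], [8, -1, -80], [8, 3, -81]] [21 21 20]
```

Both cameras agree: the tool is about 39 mm higher than reported (tips at z ≈ 203 against 164, body underside at ≈ 266 against 228). The xy readings agree. The finger passed over the roller without touching it. From here real tip z = reported + 39. I'll back off, go lower and push again.

```bash
python3 -m crank '[[-1,[-0.5,0,0],0],[-1,[-0.5,0,0],0],[-1,[-0.5,0,0],0],[-1,[0,0,0],0],[-1,[0,0,0.45],0],[-1,[0,0,0.45],0],[-1,[0,0,0.45],0],[-1,[0,0,0.4],0],[-1,[0,0,0],0],[-1,[0,0,0],0]]' >/dev/null
python3 -c "
from h import *
st()"
python3 -m crank '[[-1,[0.15,0,0],0],[-1,[0.15,0,-0.03],0],[-1,[0.15,0,-0.06],0],[-1,[0.15,0,-0.06],0],[-1,[0.15,0,-0.06],0],[-1,[0.15,0,-0.06],0]]' >/dev/null
python3 -c "
from h import *
st();look()"
```

```text
t5.83 feeder xy [ -45.4 -116.3] z 110.8 yaw -24.9 F [ 0.7 -0.1 -0.1] open 0
t6.33 feeder xy [ -17.6 -116.2] z 119.6 yaw -24.9 F [-1.8  0.7  1.5] open 0
handle [   5. -117.] z 173.0 64
 puck [-57.  -2.] 99
 puck [61.  0.] 112
 peg [-68.  -40.8] r 79 ang 211.0 23
 peg [ 70.5 -40.5] r 81 ang 330.1 25
 peg [ 0.7 79. ] r 79 ang 89.5 31
```

Handle is lifting with 2–3 N. I'll continue.

```bash
python3 -m crank '[[-1,[0.15,0,-0.04],0],[-1,[0.15,0,-0.04],0],[-1,[0.15,0,-0.04],0],[-1,[0.15,0,-0.04],0],[-1,[0.15,0,-0.04],0],[-1,[0.15,0,-0.02],0],[-1,[0.15,0,-0.02],0],[-1,[0.15,0,0],0],[-1,[0.15,0,0],0],[-1,[0.15,0,0],0],[-1,[0.15,0,0],0]]' >/dev/null
python3 -c "
from h import *
st();look()"
```

```text
t7.30 feeder xy [  31.6 -116.2] z 126.2 yaw -24.9 F [ 0.2 -0.1 -0.4] open 0
handle [  54. -117.] z 185.0 68
 puck [-57.  -2.] 99
 puck [62.  0.] 111
 peg [-67.7 -40.4] r 79 ang 210.8 21
 peg [ 70.1 -40.8] r 81 ang 329.8 27
 peg [ 0.5 78.8] r 79 ang 89.6 29
```

```bash
python3 -m crank '[[-1,[0.15,0,0],0],[-1,[0.15,0,0],0],[-1,[0.15,0,0],0],[-1,[0.15,0,0],0],[-1,[0.15,0,0],0],[-1,[0.1,0,0],0],[-1,[0,0,0],0],[-1,[0,0,0],0],[-1,[0,0,0],0],[-1,[0,0,0],0]]' >/dev/null
python3 -c "
from h import *
st();look()"
```

```text
t8.18 feeder xy [  56.4 -116.1] z 126.3 yaw -24.9 F [-0.2 -0.6  0.3] open 0
handle [  77. -116.] z 174.0 84
 puck [-57.  -3.] 98
 puck [61.  0.] 113
 peg [-67.8 -40.5] r 79 ang 210.8 21
 peg [ 70.  -40.8] r 81 ang 329.8 25
 peg [ 0.2 78.5] r 79 ang 89.8 30
```

```bash
python3 -m crank '[[-1,[0.15,0,0.0],0],[-1,[0.15,0,0.05],0],[-1,[0.15,0,0.05],0],[-1,[0.1,0,0.05],0],[-1,[0,0,0],0],[-1,[0,0,0],0],[-1,[0,0,0],0]]' >/dev/null
python3 -c "
from h import *
st();look('s4.png')"
```

```text
t8.82 feeder xy [  73.  -116.1] z 121.7 yaw -24.9 F [ 0.2 -0.3 -0.4] open 0
handle [  83. -116.] z 156.0 135
 puck [-57.  -3.] 98
 puck [62.  0.] 112
 peg [-67.4 -40.3] r 79 ang 210.9 22
 peg [ 70.4 -40.8] r 81 ang 329.9 25
 peg [ 0.8 79.1] r 79 ang 89.4 32
```

View pics/s4.png

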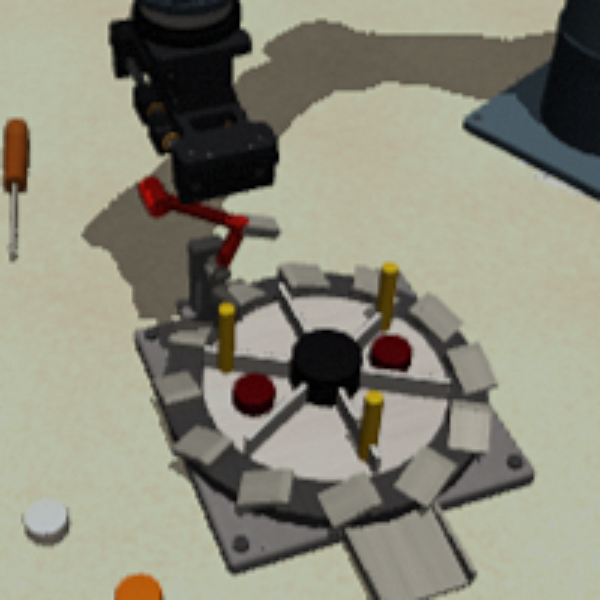

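The pawl is tipped back, with its roller at crop (155,195) and the nose up at (260,225). The wheel hasn't moved. I'll lift away and go to the +x side of peg_a.

```bash
python3 -m crank '[[-1,[-0.4,0,-0.3],0],[-1,[-0.3,0,-0.7],0],[-1,[-0.1,0,0],0],[-1,[-0.1,-0.8,0],0],[-1,[-0.1,-0.8,0],0],[-1,[-0.1,-0.8,0],0],[-1,[-0.1,-0.8,0],0],[-1,[-0.1,-0.8,0],0],[-1,[-0.1,-0.8,0],0],[-1,[0,-0.8,0],0],[-1,[0,-0.6,0],0],[-1,[0,0,0],0]]' >/dev/null
python3 -m crank '[[-1,[0,0,0],0],[-1,[0,0,0],0]]' >/dev/null
python3 -c "
from h import *
st();look()"
```

```text
t10.03 feeder xy [31.  68.5] z 151.3 yaw -25.0 F [ 0.3 -0.2  0.1] open 0
handle [  83. -115.] z 155.0 180
 puck [-57.  -2.] 97
 puck [70.  1.] 46
 peg [ 70.  -41.7] r 81 ang 329.2 18
 peg [ 0.1 78.5] r 78 ang 90.0 24
```

```bash
python3 -m crank '[[-1,[0,-0.2,0.5],0],[-1,[0,0,0.6],0],[-1,[0,0,0.6],0],[-1,[0,0,0.6],0],[-1,[0,0,0.6],0],[-1,[0,0,0.5],0],[-1,[0,0,0.27],0],[-1,[0,0,0],0],[-1,[0,0,0],0]]' >/dev/null
python3 -c "
from h import *
st();look()"
python3 -m crank '[[-1,[-0.1,0,0],0],[-1,[-0.1,0,0],0],[-1,[-0.1,0,0],0],[-1,[-0.1,0,0],0],[-1,[-0.1,0,0],0],[-1,[-0.1,0,0],0],[-1,[-0.1,0,0],0],[-1,[-0.1,0,0],0],[-1,[-0.1,0,0],0],[-1,[-0.1,0,0],0]]' >/dev/null
python3 -c "
from h import *
st();look()"
```

```text
t10.83 feeder xy [31.2 75.1] z 41.9 yaw -25.0 F [ 0.8 -0.8  0.3] open 1
handle [  81. -115.] z 154.0 187
 peg [ 70.2 -41.1] r 81 ang 329.7 18
t11.72 feeder xy [ 1.1 75.8] z 42.0 yaw -24.9 F [ 3.2 -0.3  2.4] open 0
handle [  81. -115.] z 154.0 188
 puck [60. 11.] 120
 peg [ 76.4 -27. ] r 81 ang 340.6 28
```

Peg_c has turned 10.8° against a predicted 10.7°, so my model holds. I'll continue to x ≈ -24.

```bash
python3 -m crank '[[-1,[-0.1,0,0],0],[-1,[-0.1,0,0],0],[-1,[-0.1,0,0],0],[-1,[-0.1,0,0],0],[-1,[-0.1,0,0],0],[-1,[-0.1,0,0],0],[-1,[-0.1,0,0],0],[-1,[-0.07,0,0],0],[-1,[0,0,0],0],[-1,[0,0,0],0],[-1,[0,0,0],0]]' >/dev/null
python3 -c "
from h import *
st();look()"
```

```text
t12.68 feeder xy [-21.9  71.9] z 41.2 yaw -25.0 F [ 5.  -8.   3.3] open 1
handle [  81. -115.] z 154.0 188
 puck [54. 29.] 119
 peg [81.  -2.1] r 81 ang 358.5 26
```

```bash
python3 -m crank '[[-1,[-0.08,0,0],0],[-1,[0,0,0],0],[-1,[0,0,0],0],[-1,[0,0,0],0]]' >/dev/null
python3 -c "
from h import *
st();look()"
```

```text
t13.07 feeder xy [-23.6  71. ] z 41.2 yaw -25.1 F [ 6.4 -9.3  3.4] open 0
handle [  82. -115.] z 155.0 188
 puck [53. 31.] 120
 peg [80.8 -0.5] r 81 ang 359.6 27
```

The wheel is at 29.8°, i.e. 0.52 rad. I'll back off in +x, lift, and measure everything.

```bash
python3 -m crank '[[-1,[0.2,0,0],0],[-1,[0.4,0,0],0],[-1,[0,0,-0.6],0],[-1,[0,0,-0.8],0],[-1,[0,0,-0.8],0],[-1,[0,0,-0.8],0],[-1,[0,0,-0.8],0],[-1,[0,0,-0.3],0],[-1,[0,0,0],0],[-1,[0,0,0],0]]' >/dev/null
python3 -c "
from h import *
st();look()"
```

```text
t13.95 feeder xy [-7.  75.9] z 164.0 yaw -24.9 F [-0.1 -0.3 -1.2] open 1
handle [  81. -115.] z 154.0 189
 puck [-54. -29.] 59
 puck [53. 31.] 121
 peg [-38.1 -70.9] r 80 ang 241.8 14
 peg [80.8 -0.8] r 81 ang 359.4 29
 peg [-38.8  68.4] r 79 ang 119.5 25
```

```bash
python3 -m crank '[[-1,[0.6,0,-0.2],0],[-1,[0.6,0.5,-0.2],0],[-1,[0.6,0.7,0],0],[-1,[0.6,0.8,0],0],[-1,[0.6,0.8,0],0],[-1,[0.6,0.8,0],0],[-1,[0.6,0.8,0],0],[-1,[0.5,0.8,0],0],[-1,[0,0.8,0],0],[-1,[0,0.4,0],0],[-1,[0,0,0],0],[-1,[0,0,0],0]]' >/dev/null
python3 -m crank '[[-1,[0,0,0.2],0],[-1,[0,0,0.4],0],[-1,[0,0,0.5],0],[-1,[0,0,0.5],0],[-1,[0,0,0.3],0],[-1,[0,0,0],0],[-1,[0,0,0],0]]' >/dev/null
python3 -c "
from h import *
st();look('s5.png')"
```

```text
t15.58 feeder xy [ 134.  -115.2] z 119.0 yaw -24.8 F [0.3 0.4 0.2] open 0
handle [  52. -116.] z 134.0 67
 puck [-48. -31.] 95
 puck [53. 31.] 120
 peg [-38.1 -69.7] r 79 ang 241.4 20
 peg [80.4 -0.7] r 80 ang 359.5 27
 peg [-38.9  68.4] r 79 ang 119.6 26
```

View pics/s5.png

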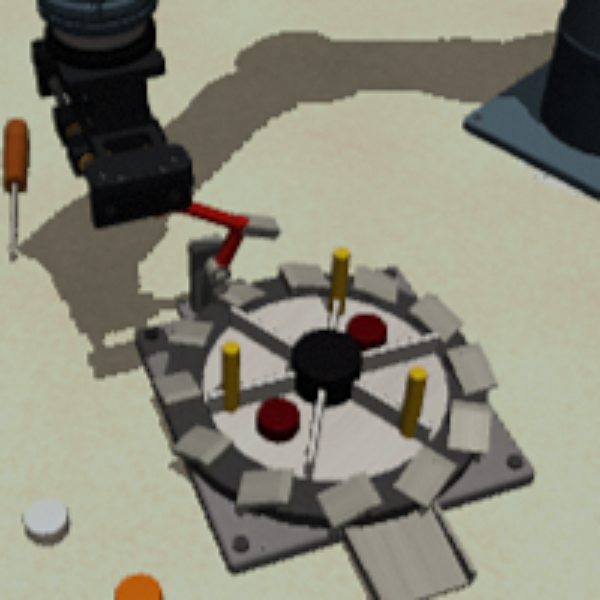

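The pawl is still back, with the arm at (210,213) and the roller hidden behind the gripper. The wheel and pucks are in place. I'll push the roller back in -x.

```bash
python3 -m crank '[[-1,[-0.15,0,0],0],[-1,[-0.15,0,0],0],[-1,[-0.15,0,0],0],[-1,[-0.15,0,0],0],[-1,[-0.15,0,-0.03],0],[-1,[-0.15,0,-0.03],0],[-1,[-0.15,0,-0.03],0],[-1,[-0.15,0,-0.03],0],[-1,[-0.15,0,-0.03],0],[-1,[-0.15,0,-0.03],0],[-1,[-0.15,0,-0.03],0],[-1,[-0.1,0,0],0]]' >/dev/null
python3 -c "
from h import *
st();look()"
```

```text
t16.63 feeder xy [  81.5 -116.1] z 126.1 yaw -24.9 F [-0.4 -0.7 -0.8] open 0
handle [  33. -113.] z 139.0 20
 puck [-48. -31.] 96
 puck [53. 31.] 120
 peg [-38.6 -70.2] r 80 ang 241.2 21
 peg [80.6 -1. ] r 81 ang 359.3 27
 peg [-38.7  68.5] r 79 ang 119.5 27
```

```bash
python3 -m crank '[[-1,[-0.12,0,0],0],[-1,[-0.12,0,0],0],[-1,[-0.12,0,0],0],[-1,[-0.12,0,0],0],[-1,[0,0,0],0],[-1,[0,0,0],0]]' >/dev/null
python3 -c "
from h import *
st();look()"
```

```text
t17.18 feeder xy [  67.6 -116.1] z 126.0 yaw -24.9 F [ 0.4 -0.5  0.9] open 0
handle [  17. -113.] z 132.0 3
 puck [-48. -31.] 96
 puck [53. 31.] 119
 peg [-38.1 -69.3] r 79 ang 241.2 21
 peg [80.7 -1. ] r 81 ang 359.3 27
 peg [-38.6  69. ] r 79 ang 119.2 27
```

```bash
python3 -m crank '[[-1,[-0.12,0,0],0],[-1,[-0.12,0,0],0],[-1,[-0.12,0,0],0],[-1,[-0.12,0,0],0],[-1,[-0.1,0,0],0],[-1,[0,0,0],0],[-1,[0,0,0],0],[-1,[0,0,0],0],[-1,[0,0,0],0],[-1,[0,0,0],0]]' >/dev/null
python3 -c "
from h import *
st();look()"
```

```text
t18.07 feeder xy [  50.5 -116.1] z 126.0 yaw -24.9 F [-0.1 -0.6 -0.3] open 1
handle [ -13. -107.] z 157.0 42
 puck [-49. -31.] 95
 puck [53. 31.] 120
 peg [-37.9 -69.6] r 79 ang 241.4 19
 peg [80.7 -0.9] r 81 ang 359.4 27
 peg [-38.6  68.5] r 79 ang 119.4 27
```

It dropped. I'll withdraw and check.

```bash
python3 -m crank '[[-1,[0.6,0,0],0],[-1,[0.8,0,-0.3],0],[-1,[0.3,0.3,-0.8],0],[-1,[0,0.8,-0.8],0],[-1,[0,0.9,-0.8],0],[-1,[0,0.9,-0.3],0],[-1,[0,0.9,0],0],[-1,[0,0.9,0],0],[-1,[0,0.4,0],0],[-1,[0,0,0],0],[-1,[0,0,0],0],[-1,[0,0,0],0]]' >/dev/null
python3 -c "
from h import *
st();look('s6.png'); print('top');look(n='top')"
```

```text
t19.12 feeder xy [ 101.6 -266.7] z 215.8 yaw -24.8 F [-0.2 -0.2  0.9] open 0
handle [ -13. -114.] z 160.0 88
 puck [-48. -31.] 93
 puck [53. 31.] 119
 peg [-38.2 -70.2] r 80 ang 241.4 18
 peg [80.6 -0.7] r 81 ang 359.5 27
 peg [-38.7  68.3] r 79 ang 119.6 26
top
handle [ -15. -115.] z 194.0 74
 puck [51. 31.] 69
 puck [-50. -31.] 67
 peg [78.8 -0.1] r 79 ang 360.0 11
 peg [-41.   68.5] r 80 ang 120.9 10
 peg [-39.7 -69. ] r 80 ang 240.1 8
```

View pics/s6.png

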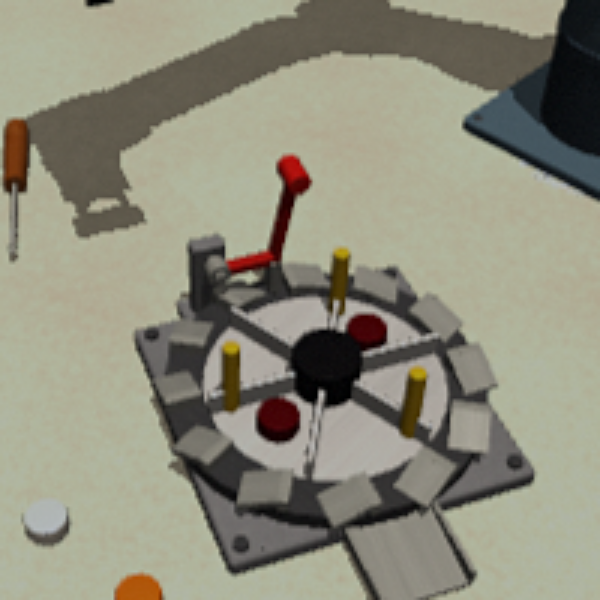

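The roller is at crop (293,175), the same pixel as at the start with the pawl down. The wheel is about 30° round, and the pucks and screwdriver are where they should be. I'll hand it in.

```bash
python3 -c "
from h import *
bot.job_done(); st()"
```

```text
the job is handed in; nothing more can be done
the job is handed in; nothing more can be done
```

The job is handed in, at about 19 s on the robot's clock. With shut fingertips I tipped the pawl back, pushed peg_a to turn the wheel back one notch, then tipped the pawl over again so it dropped into the notch.

**Last checks**
- **Wheel:** it turned about 30° (0.52 rad) from the start, by peg bearings in both the scene and top cameras.
- **Pawl:** the roller is at the same pixel as at the start and within 1–2 mm of its first position. I judged "fully down" from that, because there is no joint reading.
- **Pucks:** both are within about 5 mm of their pocket centres.
- **Other objects:** the screwdriver looks unmoved in the last picture. The bottle is outside that crop, so I didn't re-check it, but the arm never went near it.
- **Forces:** the largest wrist force I read was about 12 N, while holding the wheel peg. I read forces only between moves, not during them.

**What disagreed**
- **Tool height:** the tips were about 39 mm higher than the reported tool position. My first push therefore passed over the roller without touching it. I measured the offset with the wrist and scene cameras and corrected for it.
- **Handle height:** the last top-camera reading gave 194 mm, against 160 mm from the scene camera. Its horizontal position agreed, so I put it down to stray pixels in the colour mask and did not look further.

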